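# Lock the fraction collector's carousel for loading

## Task

Lock the carousel of the fraction collector so that it can be loaded: push one of the fins of its hand grip with a fingertip to turn the carousel until the slot in its rim faces the locking bar, then push the bar's thumb tab until the bar is fully home in the slot, and leave the collector so. Only push, gently: do not grip anything, do not lift the carousel off its drive, and leave everything else on the deck and the bench where it is.

Things in the scene. Friction and masses are not known exactly. Their poses are not given: they have to be found in the camera images.
- collector: fraction collector, a white bench instrument fixed to the bench: housing 236 (x) by 430 (y) mm, flat deck 62 mm above the bench. Origin at bench level, exactly under the carousel's turning axis; z up, and its +y axis is the direction from the carousel's axis towards the locking bar. The housing spans x -118 to +118 mm and y -195 to +235 mm in this frame. A mast (to 196 mm above the bench) stands at x 80, y -160 mm, with its dispensing arm swung outwards away from the carousel
- carousel (a joint): turn of the carousel in rad, anticlockwise seen from above. At 0 the slot points along the collector's -y axis, away from the bar; at +pi or -pi (the same place) the slot faces the bar. The carousel turns either way without end, stays where it is left, and needs about 0.1 N m (2 N at a fin)
- hub (a point): centre of the top of the carousel's black hub (34 mm across), on the turning axis, 129 mm above the bench. The carousel: a steel locking flange 209 mm across and 6 mm thick (66 to 72 mm above the bench), on it a grey tray 168 mm across whose top is 92 mm above the bench, with a ring of tube pockets at 73 mm radius (tube caps reach 100 mm above the bench), and a black three-finned hand grip in the middle. It merely sits on its drive, so it would lift off if pulled up
- slot (a point): middle of the one slot in the rim of the locking flange, on the flange's top face, 95 mm from the turning axis and 72 mm above the bench. The slot is open outwards, 16 mm wide, and runs radially from the rim (104 mm radius) in to 86 mm radius
- fin1 (a point): point on the top edge (126 mm above the bench) of one fin of the hand grip, 46 mm from the turning axis, on the fin's mid-plane. The three fins are alike: upright radial plates 8 mm thick, from the hub out to 58 mm radius, 34 mm tall from the tray (92 mm) to 126 mm above the bench. This fin points 60 degrees anticlockwise (seen from above) of the slot's direction
- fin2 (a point): the same point on the second fin, which points opposite to the slot
- fin3 (a point): the same point on the third fin, which points 60 degrees clockwise of the slot's direction
- lock_bar (a joint): travel of the locking bar in m: 0 fully out, 0.026 fully home against its stop. It slides along the collector's -y axis, towards the carousel's axis, with about 2.5 N of friction, and stays where it is left. The bar is 12 mm wide; from 0.012 on it enters the flange: it goes in only if the slot faces it, otherwise it runs against the rim. Its bevelled nose draws the carousel into line when the slot is up to about 5 mm off, with a push of some 5 to 15 N
- bar_nose (a point): front end of the locking bar, on its centre line and its top face (73 mm above the bench); it lies 117 mm from the carousel's axis when the bar is fully out
- tab (a point): middle of the top edge of the upright thumb tab at the outer end of the bar, on the tab's outer face (the face away from the carousel), 105 mm above the bench. The tab is a steel plate 30 mm wide, 8 mm thick, rising from the bar (73 mm) to 105 mm above the bench; its outer face lies 196 mm from the carousel's axis when the bar is fully out and 170 mm when it is home. The deck beyond it is clear for 39 mm and more
- sample_bottle: small amber glass bottle with screw cap, 30 mm across, 58 mm tall, standing on the deck of the collector beside the locking bar; origin at the centre of its foot; leave it where it is
- timer: small white laboratory timer, 38 x 54 x 16 mm, lying on the deck on the other side of the locking bar; origin at the centre of its underside; leave it where it is
- tip_box: box of pipette tips, 86 x 124 x 58 mm, on the bench to the left; origin at the centre of its underside; a bystander
- tube_rack: white rack with some small tubes, 68 x 124 mm, 43 mm tall, on the bench to the left; origin at the centre of its underside; a bystander
- buffer_bottle: glass bottle with screw cap, 60 mm across, 125 mm tall, on the bench to the left; origin at the centre of its foot; a bystander
- petri_stack: stack of three Petri dishes, 90 mm across, 45 mm tall, on the bench to the right; origin at the centre of its underside; a bystander
- pipette: pipette lying on the bench to the right, about 255 mm long along its x axis, 25 mm thick; origin under its barrel; a bystander

How it is judged:
By the outcome, as a careful person would: the job done as asked, in the order asked, and still so for the second after the job is handed in, with the robot touching nothing.
It also fails if it takes over 61 s, if anything falls off the work surface, if the arm or the gripper's body presses on something with over 40 N, if the wrist force passes 120 N, or if a joint passes its speed limit or range.

## Robot

A 6-joint arm with a two-finger parallel gripper is mounted at the origin on the work surface. World frame = base frame: x ahead of the robot, y to its left, z up, the work surface at z = 0. Lengths are in mm, angles in rad, forces in N, time in s.
With the tool pointing down it reaches from about 275 to 1000 mm from the base axis. Payload 8.4 kg.
Tool frame: the origin (TCP) lies on the centre line of the jaws, within the pads' length; the fingertips stand 22 mm ahead of it and the grasp point (between the pads) lies 3 mm ahead of it; z points along the fingers, x is the direction in which the jaws open and shut, and the axes are right-handed (so a half turn about z gives the same grasp; the last joint's range is limited). The gripper opens to 85 mm and grips with 20 to 120 N. Pads are 22 mm wide; open, the fingers measure 114 mm over their backs; the gripper's body (76 mm by 85 mm) begins 54 mm behind the grasp point. The pads swing forward as they close: fully open they stand 13 mm farther back than shut.
Start: joints at [-1.201, 0.353, 1.633, -0, 1.155, -0.002], TCP at [227.057, -582.3, 253.281] pointing down, gripper open.
Joint ranges: [-2.63, 2.63], [-0.92, 2.1], [0.06, 2.66], [-1.3, 4.44], [0, 2.69], [-3.02, 3.02]. Speed limits (rad/s): [2.22, 2.22, 2.79, 3.14, 3.14, 3.14].

## Interface

Orientations are given as [roll, pitch, yaw] about the fixed x, y, z axes, in that order (R = Rz(yaw) Ry(pitch) Rx(roll)).
In Python, from rig import status, viewer, job gives the robot as it stands.
- The arm moves only by the tool send_rows, never from a script. Its argument "plan" is a list of rows, each a list of 3 entries, a list of its own where there are three numbers: the shift along the tool's x, y, z in m, then the turn, a rotation vector about the tool's x, y, z in rad, then the opening, from -1 (shut) to 1 (fully open). In form: [[[x, y, z], [rx, ry, rz], jaw], ...]. A call has exactly 5 rows; each row is the pose to reach, as a shift and turn from the pose measured when the call began, along the tool's axes at that moment; what a row does not reach only later rows make up. A row lasts 1/12 s, in which the tool goes at most 41.7 mm and 7.16 degrees, less where a joint would pass 70% of its speed; a pose out of reach is approached as far as the arm can. A call with a gripper value outside its range is refused whole. The fingers move at their own pace and stop on an object; "squeeze" is the grip in N (left out, the last holds). Time passes only in rows, so rows that repeat a pose let the fingers close, or fill a call up. It gives the time, the measured TCP pose, the force and the opening at its end, in the units of the state.
- status.sense(): the state, without advancing time (a new reading comes with each control period).
- viewer.grab_frame(name): name is "scene" or "top" or "wrist"; returns the picture (384x512x3 uint8, red, green, blue); there is no depth.
- viewer.camera_params(name): a dict with "intrinsics" (3x3 intrinsics, pixels), "xyz" and "orientation" of the camera in the world. Camera axes: x right, y down, z forward; pixel columns grow to the right and rows downward; lengths in mm; the calibration is good to about 2 mm. A picture is of the moment at which its call begins: read the wrist's pose just before it. camera_params takes no time and is no camera call; for the wrist camera it gives the pose at the moment of the call.
- job.sign_off(): hands the job in, once; it reports no verdict.
Trained networks look in the newest picture that a camera, given by its name, has taken for a name from the list of things; names that differ only in an ending like _2 or _b are one class to them, and where a whole thing is asked for, a point or a joint stands for the part that bears it (a point fixed in the world has none). Each returns a list of dicts, best first, with "p" (0 to 1); they miss things now and then, are a little off and sometimes report something else, mostly with a low value. They report only what shows in the picture. A call takes as long as a camera call.
- viewer.cut_out(label, camera): "mask" (384x512 bool, what is visible of it) and "extent" ([left, top, width, height] in pixels, round what is visible of it).
The state is a dict: "clock": time; "qpos": joint angles; "qvel": joint speeds; "joint_efforts": joint torques, N m; "eef_pos": TCP position; "tcp_rot": TCP orientation; "contact_force": force on the tool from outside, world axes, zero at the start; "wrist_torque": the same for the moment, N m; "opening": opening from 0.0 (shut) to 1.0 (fully open).
Only numpy, scipy, OpenCV 4.12 (cv2) and the standard library are available. Lean on these libraries where they do the work, as an engineer would, in place of code of your own. Each camera call takes 0.05 s, during which the arm holds its last target.

## Working session

There is one attempt and no reset: what is moved stays moved. The work goes in short steps, Python scripts to look and compute and a tool call to move; the robot and the scene stay as the last step left them, time stands still between calls to the robot, and variables do not carry over. Pictures are saved under pics/ and viewed, and the job is handed in when it is done.

Besides the shell and the picture viewer there is one more tool, called as name([rows], argument=value, ...), one row to a line, values as JSON. send_rows: Moves the arm, as the interface text tells. Its arguments: {"type":"object","properties":{"plan":{"type":"array"},"squeeze":{"type":"number"}},"required":["plan"]}

```bash
mkdir -p pics; ls; python3 - <<'E'
from rig import status, viewer, job
import cv2
s=status.sense(); print(s)
for n in ["scene","top","wrist"]:
    im=viewer.grab_frame(n); cv2.imwrite(f"pics/{n}0.png",im[:,:,::-1]); p=viewer.camera_params(n); print(n,p)
E
```

```text
pics
{'clock': 0.0, 'qpos': array([-1.20141847e+00,  3.53626317e-01,  1.63414454e+00, -6.31662831e-06,
        1.15522021e+00, -2.39000409e-03]), 'qvel': array([ 2.90489779e-03,  3.59935322e-04, -7.51472646e-04,  1.14758715e-03,
       -1.87266252e-04,  1.08117645e-05]), 'joint_efforts': array([ 1.86070676e-03, -6.05248189e+01, -3.42070127e+01,  4.78273591e-05,
        9.35248390e-03,  7.18245985e-06]), 'eef_pos': array([ 226.87847062, -581.87619107,  252.57085448]), 'tcp_rot': array([ 3.14159022e+00,  1.39842270e-03, -1.19902591e+00]), 'contact_force': array([ 0.03656581, -0.55369153,  0.1642515 ]), 'wrist_torque': array([-0.02017302, -0.03277667, -0.03094708]), 'opening': 1.0027398944919792}
scene {'intrinsics': array([[396.2446125 ,   0.        , 255.7598986 ],
       [  0.        , 396.2446125 , 194.02893075],
       [  0.        ,   0.        ,   1.        ]]), 'xyz': array([1163.15229461,  622.10542463,  933.75398419]), 'orientation': array([-2.29604768, -0.01810736,  2.34212895])}
top {'intrinsics': array([[499.32291305,   0.        , 255.17830668],
       [  0.        , 499.32291305, 189.6362731 ],
       [  0.        ,   0.        ,   1.        ]]), 'xyz': array([ 114.20026513,  -21.43518885, 1787.45541228]), 'orientation': array([-2.91985832, -0.00489651, -1.46940041])}
wrist {'intrinsics': array([[320.39149342,   0.        , 256.94239851],
       [  0.        , 320.39149342, 194.05282594],
       [  0.        ,   0.        ,   1.        ]]), 'xyz': array([ 302.7514893 , -552.66002833,  373.39349872]), 'orientation': array([ 2.81969017e+00,  2.43599229e-03, -1.19829430e+00])}
```

View pics/scene0.png

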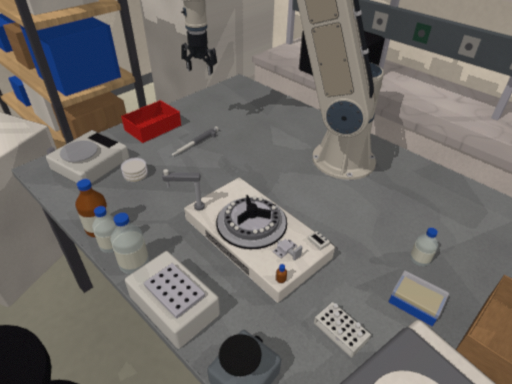

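View pics/top0.png

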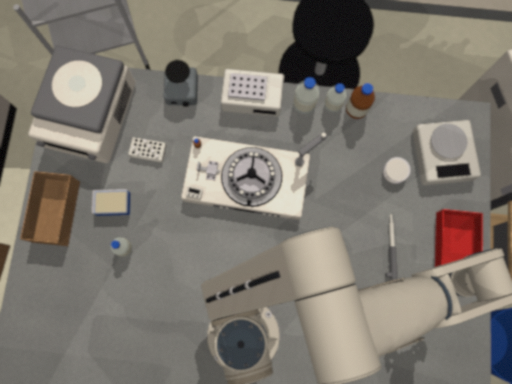

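View pics/wrist0.png

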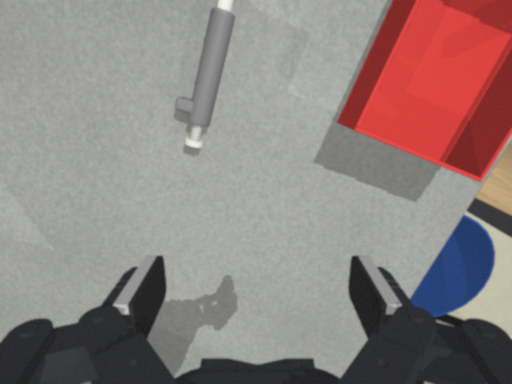

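The pictures show the collector ahead of the base, with the hub at about (251,175) in top and the bar, with its tab, at about (210,170). Next I'll run the networks and zoom in.

```bash
cat > h.py <<'E'
import numpy as np, cv2
from scipy.spatial.transform import Rotation as R
def cam(p):
    return np.array(p["intrinsics"]),np.array(p["xyz"]),R.from_euler('xyz',p["orientation"]).as_matrix()
def unproj(p,uv,z):
    K,t,r=cam(p); d=r@np.linalg.inv(K)@np.array([uv[0],uv[1],1.]); return t+d*(z-t[2])/d[2]
def proj(p,X):
    K,t,r=cam(p); c=(np.atleast_2d(X)-t)@r; c=c@K.T; return c[:,:2]/c[:,2:]
E
python3 - <<'E'
from rig import status, viewer, job
import cv2, numpy as np
from h import *
for n in ["top","scene"]:
    p=viewer.camera_params(n); im=viewer.grab_frame(n)
    for l,z in [("hub",129),("slot",72),("fin1",126),("fin2",126),("fin3",126),("tab",105),("bar_nose",73),("collector",62),("sample_bottle",100),("timer",78)]:
        if n=="scene" and l in("collector","fin2","fin3","slot"): continue
        for d in viewer.cut_out(l,n)[:2]:
            m=d["mask"]; v,u=np.nonzero(m); c=(u.mean(),v.mean())
            print(n,l,round(d["p"],2),np.round(d["extent"]),np.round(c,1),unproj(p,c,z).round(0))
    if n=="top": cv2.imwrite("pics/topz.png",cv2.resize(im[125:225,175:315,::-1],None,fx=5.6,fy=5.6,interpolation=cv2.INTER_CUBIC))
    else: cv2.imwrite("pics/scz.png",cv2.resize(im[170:300,175:340,::-1],None,fx=4.6,fy=4.6,interpolation=cv2.INTER_CUBIC))
print(status.sense()["clock"])
E
```

```text
top hub 0.69 [225. 145.  53.  61.] [251.5 175.7] [534.  26. 129.]
top hub 0.42 [195. 137.   7.  10.] [197.2 142.5] [633. 226. 129.]
top slot 0.76 [221. 151.  61.  52.] [251.6 175.6] [549.  27.  72.]
top fin1 0.83 [223. 150.  60.  54.] [251.6 175.9] [535.  25. 126.]
top fin2 0.83 [223. 150.  60.  54.] [251.6 175.9] [535.  25. 126.]
top fin3 0.83 [223. 150.  60.  54.] [251.6 175.9] [535.  25. 126.]
top tab 0.46 [196. 158.  25.  15.] [202.  167.1] [553. 202. 105.]
top bar_nose 0.69 [221. 150.  59.  52.] [251.7 175.9] [548.  27.  73.]
top bar_nose 0.55 [187. 187.  15.  11.] [194.1 192.5] [467. 222.  73.]
top collector 0.69 [183. 132. 144.  89.] [249.2 176.7] [547.  35.  62.]
top sample_bottle 0.44 [193. 137.  10.  12.] [197.1 142.7] [642. 231. 100.]
top timer 0.57 [187. 186.  17.  13.] [194.  192.2] [467. 221.  78.]
scene hub 0.58 [220. 195.  68.  54.] [251.3 222.3] [598.  75. 129.]
scene fin1 0.82 [217. 195.  68.  55.] [251.  222.4] [596.  72. 126.]
scene tab 0.56 [284. 246.  21.  14.] [295.4 253. ] [578. 224. 105.]
scene bar_nose 0.57 [315. 306.  54.  55.] [341.8 329.7] [659. 438.  73.]
scene bar_nose 0.53 [290. 249.  14.  12.] [295.3 252.2] [554. 207.  73.]
scene sample_bottle 0.6 [274. 265.  12.  20.] [280.8 274.8] [658. 242. 100.]
scene timer 0.8 [307. 232.  23.  16.] [318.1 240.4] [477. 227.  78.]
1.05
```

View pics/topz.png

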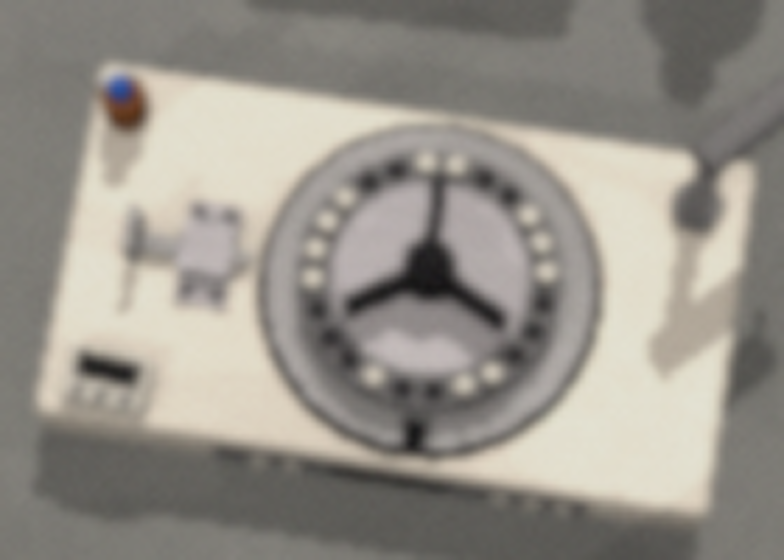

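View pics/scz.png

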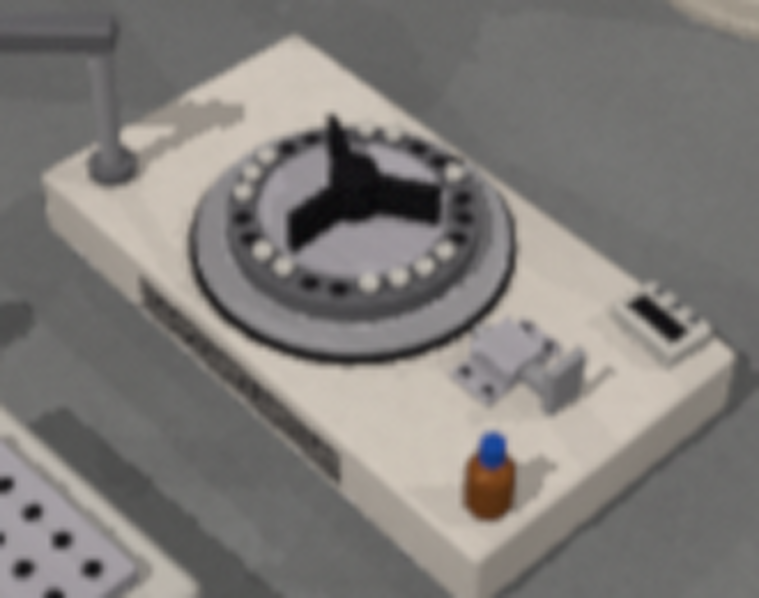

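```bash
python3 - <<'E'
from rig import viewer
from h import *
p=viewer.camera_params("top"); q=viewer.camera_params("scene")
f=lambda x,y:((x+.5)/5.6-.5+175,(y+.5)/5.6-.5+125)
g=lambda x,y:((x+.5)/4.6-.5+175,(y+.5)/4.6-.5+170)
for n,a,z in [("corner TL(+y,+x?)",(105,65),62),("TR",(755,160),62),("BR",(705,513),62),("BL",(38,408),62),("hub",(430,263),129),("flange c",(430,289),72),("slot",(413,435),72),("finopp",(438,172),126),("finL",(350,307),126),("finR",(500,320),126),("tab",(131,232),105),("bott cap",(121,88),120),("timer",(105,380),78)]:
    print("top",n,unproj(p,f(*a),z).round(1))
for n,a,z in [("corner far",(295,38),62),("left",(45,178),62),("near",(478,560),62),("right",(735,355),62),("hub",(357,165),129),("tab mid top",(567,362),105),("flange",(353,240),72),("bottle cap",(492,440),120),("finopp tip",(293,215),126)]:
    print("sc",n,unproj(q,g(*a),z).round(1))
E
```

```text
top corner TL(+y,+x?) [676.8 252.8  62. ]
top TR [ 656.1 -171.2   62. ]
top BR [ 423.4 -157.9   62. ]
top BL [447.3 265.6  62. ]
top hub [549.   27.8 129. ]
top flange c [547.   27.7  72. ]
top slot [452.2  28.6  72. ]
top finopp [608.1  28.9 126. ]
top finL [517.1  73.7 126. ]
top finR [518.3 -18.4 126. ]
top tab [556.  215.8 105. ]
top bott cap [643.9 231.7 120. ]
top timer [466.3 223.7  78. ]
sc corner far [ 428.3 -152.8   62. ]
sc left [ 657.  -163.8   62. ]
sc near [678.3 255.3  62. ]
sc right [449.9 268.5  62. ]
sc hub [546.1  27.9 129. ]
sc tab mid top [560.8 218.2 105. ]
sc flange [555.8  34.7  72. ]
sc bottle cap [645.7 232.4 120. ]
sc finopp tip [605.   29.5 126. ]
```

```bash
cat >> h.py <<'E'
C=np.array([548.5,27.8]); YAW=-0.053
def loc(x,y):  # collector->world xy
    c,s=np.cos(YAW),np.sin(YAW); return C+np.array([c*x-s*y,s*x+c*y])
def toloc(X):
    c,s=np.cos(YAW),np.sin(YAW); d=np.array(X)[:2]-C; return np.array([c*d[0]+s*d[1],-s*d[0]+c*d[1]])
def rel(s,pos,yaw):
    """tool-frame shift [m], rotvec to world target pos[mm], tool down with yaw[rad]"""
    r0=R.from_euler('xyz',s["tcp_rot"]); r1=R.from_euler('xyz',[np.pi,0,yaw])
    return (r0.inv().apply(np.array(pos)-s["eef_pos"])/1000).round(4), (r0.inv()*r1).as_rotvec().round(3)
def finpose(fin_deg,d,r,z):
    a=np.radians(fin_deg); u=np.array([np.cos(a),np.sin(a)]); n=np.array([-u[1],u[0]])
    return np.r_[C+r*u+d*n,z], (a+np.pi/2+np.pi)%(2*np.pi)-np.pi
E
python3 - <<'E'
from rig import status
from h import *
s=status.sense(); p,y=finpose(240,27,44,200); print(p,y,rel(s,p,y))
E
```

```text
[549.8826859  -23.80511777 200.        ] -0.5235987755982983 (array([-0.4031, -0.5037,  0.0533]), array([-0.   , -0.   , -0.675]))
```

send_rows([
  [[-0.403,-0.504,0],[0,0,-0.675],-1],
  [[-0.403,-0.504,0],[0,0,-0.675],-1],
  [[-0.403,-0.504,0],[0,0,-0.675],-1],
  [[-0.403,-0.504,0],[0,0,-0.675],-1],
  [[-0.403,-0.504,0],[0,0,-0.675],-1],
], squeeze=30)

```text
clock: 1.47
eef_pos: [331.9, -400.3, 253.3]
tcp_rot: [3.142, -0.0, -0.569]
contact_force: [0.9, -0.0, 0.9]
opening: 0.299
```

```bash
cat > g.py <<'E'
import sys
from rig import status
from h import *
def go(p,y):
    s=status.sense(); print(round(s["clock"],2),s["eef_pos"].round(1),s["tcp_rot"].round(3),s["contact_force"].round(1),round(s["opening"],2),"rel",*rel(s,p,y))
if __name__=="__main__":
    a=list(map(float,sys.argv[2:]))
    if sys.argv[1]=="fin": go(*finpose(*a))
    elif sys.argv[1]=="loc": go(np.r_[loc(a[0],a[1]),a[2]],a[3]+YAW)
E
python3 g.py fin 240 27 44 200
```

```text
1.47 [ 331.9 -400.3  253.3] [ 3.142 -0.    -0.569] [ 0.9 -0.   0.9] 0.3 rel [-0.019  -0.4347  0.0533] [ 0.    -0.    -0.045]
```

send_rows([
  [[-0.019,-0.435,0],[0,0,-0.045],-1],
  [[-0.019,-0.435,0],[0,0,-0.045],-1],
  [[-0.019,-0.435,0],[0,0,-0.045],-1],
  [[-0.019,-0.435,0],[0,0,-0.045],-1],
  [[-0.019,-0.435,0],[0,0,-0.045],-1],
])

```text
clock: 1.88
eef_pos: [436.3, -219.7, 253.6]
tcp_rot: [-3.142, -0.001, -0.524]
contact_force: [1.2, 0.3, -0.3]
opening: 0.001
```

```bash
python3 g.py fin 240 27 44 200
```

```text
1.88 [ 436.3 -219.7  253.6] [-3.142e+00 -1.000e-03 -5.240e-01] [ 1.2  0.3 -0.3] 0.0 rel [ 0.0003 -0.2265  0.0536] [-0.    -0.001 -0.   ]
```

send_rows([
  [[0,-0.226,0],[0,0,0],-1],
  [[0,-0.226,0],[0,0,0],-1],
  [[0,-0.226,0.02],[0,0,0],-1],
  [[0,-0.226,0.053],[0,0,0],-1],
  [[0,-0.226,0.053],[0,0,0],-1],
])

```text
clock: 2.3
eef_pos: [537.1, -45.8, 213.7]
tcp_rot: [-3.14, -0.004, -0.523]
contact_force: [0.4, -0.8, -0.2]
opening: 0.005
```

send_rows([
  [[0,-0.02,0.0],[0,0,0],-1],
  [[0,-0.02,0],[0,0,0],-1],
  [[0,-0.02,0],[0,0,0],-1],
  [[0,-0.02,0],[0,0,0],-1],
  [[0,-0.02,0],[0,0,0],-1],
])

```text
clock: 2.72
eef_pos: [546.7, -29.5, 214.0]
tcp_rot: [-3.141, -0.004, -0.524]
contact_force: [-0.4, -0.2, 0.4]
opening: 0.004
```

```bash
python3 g.py fin 240 27 44 200; python3 - <<'E'
from rig import viewer
from h import *
im=viewer.grab_frame("wrist"); cv2.imwrite("pics/w1.png",im[:,:,::-1])
im=viewer.grab_frame("scene"); cv2.imwrite("pics/s1.png",cv2.resize(im[100:300,150:350,::-1],None,fx=3,fy=3,interpolation=cv2.INTER_CUBIC))
E
```

```text
2.72 [546.7 -29.5 214. ] [-3.141 -0.004 -0.524] [-0.4 -0.2  0.4] 0.0 rel [-0.0001 -0.0065  0.014 ] [-0.001 -0.004 -0.   ]
```

View pics/w1.png

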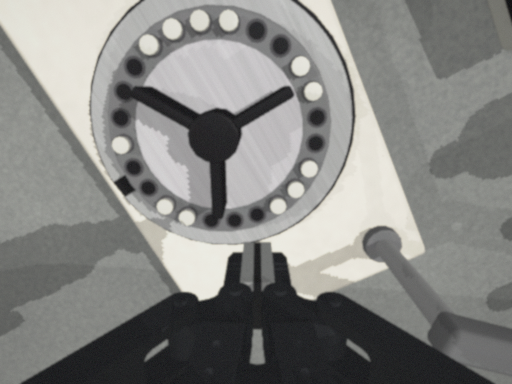

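View pics/s1.png

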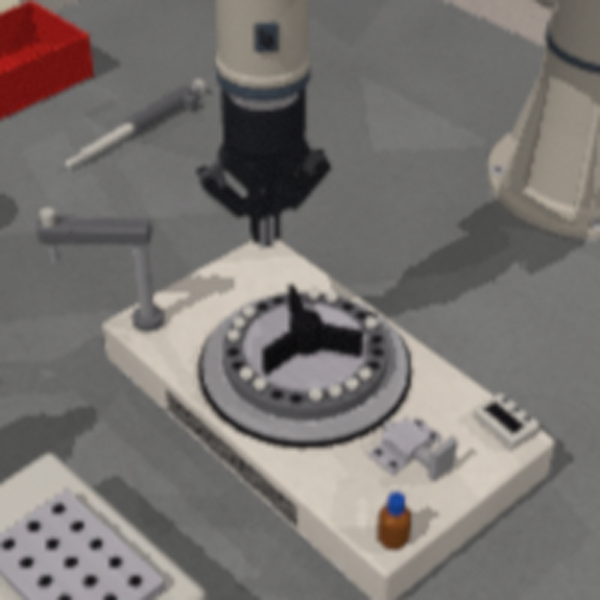

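```bash
python3 - <<'E'
from rig import viewer
from h import *
p=viewer.camera_params("wrist")
for n,a,z in [("hub",(214,136),129),("slot",(125,186),72),("fin2tip",(289,92),126),("fin3tip",(136,92),126),("fin1tip",(216,212),126)]:
    X=unproj(p,a,z); print(n,X.round(1), np.degrees(np.arctan2(*(X[:2]-C)[::-1])).round(1))
print(proj(p,[[*loc(0,0),129]]))
E
```

```text
hub [549.2  29.  129. ] 58.1
slot [450.   27.9  72. ] 179.9
fin2tip [603.6  28.4 126. ] 0.7
fin3tip [521.4  76.  126. ] 119.4
fin1tip [521.5 -16.5 126. ] -121.3
[[214.02023631 138.19163177]]
```

```bash
sed -i 's/C=np.array(.*; YAW/C=np.array([548.8,28.3]); YAW/' h.py; python3 g.py fin 240 25 44 128
```

```text
2.82 [546.7 -29.6 214.1] [-3.14  -0.004 -0.525] [ 0.3  0.2 -0.2] -0.0 rel [-0.0026 -0.0071  0.0861] [-0.001 -0.004 -0.001]
```

send_rows([
  [[-0.003,-0.007,0.02],[0,-0.004,0],-1],
  [[-0.003,-0.007,0.045],[0,-0.004,0],-1],
  [[-0.003,-0.007,0.07],[0,-0.004,0],-1],
  [[-0.003,-0.007,0.086],[0,-0.004,0],-1],
  [[-0.003,-0.007,0.086],[0,-0.004,0],-1],
])

```text
clock: 3.23
eef_pos: [545.7, -22.9, 125.3]
tcp_rot: [3.14, 0.004, -0.526]
contact_force: [-0.8, 1.0, -0.5]
opening: -0.003
```

```bash
python3 g.py fin 240 12 44 128;python3 g.py fin 230 12 44 128
```

```text
3.23 [545.7 -22.9 125.3] [ 3.14   0.004 -0.526] [-0.8  1.  -0.5] -0.0 rel [-0.0109 -0.0018 -0.0027] [ 0.001  0.004 -0.002]
3.23 [545.7 -22.9 125.3] [ 3.14   0.004 -0.526] [-0.8  1.  -0.5] -0.0 rel [-0.0187 -0.0004 -0.0026] [0.002 0.004 0.172]
```

send_rows([
  [[-0.003,-0.002,-0.002],[0,0.004,0],-1],
  [[-0.006,-0.002,-0.002],[0,0.004,0],-1],
  [[-0.008,-0.002,-0.002],[0,0.004,0],-1],
  [[-0.011,-0.002,-0.002],[0,0.004,0],-1],
  [[-0.013,-0.002,-0.002],[0,0.004,0],-1],
])

```text
clock: 3.65
eef_pos: [536.1, -14.8, 128.6]
tcp_rot: [3.141, -0.002, -0.526]
contact_force: [1.9, -3.4, 1.6]
opening: -0.002
```

```bash
for a in 240 236 230 224 218 210; do python3 g.py fin $a 13 44 128; done
```

```text
3.65 [536.1 -14.8 128.6] [ 3.141e+00 -2.000e-03 -5.260e-01] [ 1.9 -3.4  1.6] -0.0 rel [0.0025 0.0003 0.0006] [ 0.    -0.002 -0.002]
3.65 [536.1 -14.8 128.6] [ 3.141e+00 -2.000e-03 -5.260e-01] [ 1.9 -3.4  1.6] -0.0 rel [-0.0006  0.0011  0.0006] [ 0.    -0.002  0.068]
3.65 [536.1 -14.8 128.6] [ 3.141e+00 -2.000e-03 -5.260e-01] [ 1.9 -3.4  1.6] -0.0 rel [-0.0054  0.0019  0.0006] [ 0.    -0.002  0.172]
3.65 [536.1 -14.8 128.6] [ 3.141e+00 -2.000e-03 -5.260e-01] [ 1.9 -3.4  1.6] -0.0 rel [-0.0102  0.0022  0.0006] [ 0.    -0.002  0.277]
3.65 [536.1 -14.8 128.6] [ 3.141e+00 -2.000e-03 -5.260e-01] [ 1.9 -3.4  1.6] -0.0 rel [-0.015   0.002   0.0006] [-0.    -0.002  0.382]
3.65 [536.1 -14.8 128.6] [ 3.141e+00 -2.000e-03 -5.260e-01] [ 1.9 -3.4  1.6] -0.0 rel [-0.0213  0.0009  0.0006] [-0.    -0.002  0.521]
```

send_rows([
  [[-0.003,0.001,0],[0,0,0.068],-1],
  [[-0.0075,0.002,0],[0,0,0.172],-1],
  [[-0.0125,0.002,0],[0,0,0.277],-1],
  [[-0.017,0.002,0],[0,0,0.382],-1],
  [[-0.0235,0.001,0],[0,0,0.521],-1],
])

```text
clock: 4.07
eef_pos: [516.4, -4.1, 129.6]
tcp_rot: [-3.138, -0.004, -1.038]
contact_force: [3.8, -1.2, -0.7]
opening: -0.004
```

```bash
for a in 210 206 200 194 188 180; do python3 g.py fin $a 11 44 128; done
```

```text
4.07 [516.4  -4.1 129.6] [-3.138 -0.004 -1.038] [ 3.8 -1.2 -0.7] -0.0 rel [-0.0009 -0.0003  0.0016] [-0.003 -0.004  0.009]
4.07 [516.4  -4.1 129.6] [-3.138 -0.004 -1.038] [ 3.8 -1.2 -0.7] -0.0 rel [-0.004   0.0004  0.0016] [-0.004 -0.004  0.079]
4.07 [516.4  -4.1 129.6] [-3.138 -0.004 -1.038] [ 3.8 -1.2 -0.7] -0.0 rel [-0.0087  0.0009  0.0016] [-0.004 -0.004  0.184]
4.07 [516.4  -4.1 129.6] [-3.138 -0.004 -1.038] [ 3.8 -1.2 -0.7] -0.0 rel [-0.0135  0.001   0.0016] [-0.004 -0.004  0.289]
4.07 [516.4  -4.1 129.6] [-3.138 -0.004 -1.038] [ 3.8 -1.2 -0.7] -0.0 rel [-0.0182  0.0005  0.0015] [-0.004 -0.003  0.393]
4.07 [516.4  -4.1 129.6] [-3.138 -0.004 -1.038] [ 3.8 -1.2 -0.7] -0.0 rel [-0.0244 -0.0009  0.0015] [-0.004 -0.003  0.533]
```

Working well; continue.

send_rows([
  [[-0.004,0,0.001],[0,0,0.079],-1],
  [[-0.009,0.001,0.001],[0,0,0.184],-1],
  [[-0.0135,0.001,0.001],[0,0,0.289],-1],
  [[-0.018,0.0005,0.001],[0,0,0.393],-1],
  [[-0.0245,-0.001,0.001],[0,0,0.533],-1],
])

```text
clock: 4.48
eef_pos: [504.9, 17.1, 129.4]
tcp_rot: [-3.136, -0.003, -1.56]
contact_force: [1.0, -4.6, 0.8]
opening: 0.0
```

```bash
for a in 180 176 170 164 158 154; do python3 g.py fin $a 11 44 128; done
```

```text
4.48 [504.9  17.1 129.4] [-3.136e+00 -3.000e-03 -1.560e+00] [ 1.  -4.6  0.8] 0.0 rel [-0.0002  0.0001  0.0014] [-0.006 -0.003  0.01 ]
4.48 [504.9  17.1 129.4] [-3.136e+00 -3.000e-03 -1.560e+00] [ 1.  -4.6  0.8] 0.0 rel [-0.0033  0.0007  0.0014] [-0.006 -0.002  0.08 ]
4.48 [504.9  17.1 129.4] [-3.136e+00 -3.000e-03 -1.560e+00] [ 1.  -4.6  0.8] 0.0 rel [-0.008   0.0012  0.0013] [-0.006 -0.002  0.185]
4.48 [504.9  17.1 129.4] [-3.136e+00 -3.000e-03 -1.560e+00] [ 1.  -4.6  0.8] 0.0 rel [-0.0127  0.0013  0.0013] [-0.006 -0.002  0.29 ]
4.48 [504.9  17.1 129.4] [-3.136e+00 -3.000e-03 -1.560e+00] [ 1.  -4.6  0.8] 0.0 rel [-0.0175  0.0008  0.0013] [-0.006 -0.001  0.394]
4.48 [504.9  17.1 129.4] [-3.136e+00 -3.000e-03 -1.560e+00] [ 1.  -4.6  0.8] 0.0 rel [-0.0206  0.0002  0.0013] [-0.007 -0.001  0.464]
```

send_rows([
  [[-0.0035,0.001,0.001],[0,0,0.08],-1],
  [[-0.008,0.001,0.001],[0,0,0.185],-1],
  [[-0.0125,0.001,0.001],[0,0,0.29],-1],
  [[-0.0175,0.001,0.001],[0,0,0.394],-1],
  [[-0.0205,0,0.001],[0,0,0.464],-1],
])

```text
clock: 4.9
eef_pos: [504.3, 37.9, 129.1]
tcp_rot: [-3.135, 0.0, -2.03]
contact_force: [-3.4, -2.5, 2.0]
opening: -0.001
```

```bash
for a in 154 150 148 147; do python3 g.py fin $a 11 44 128; done; python3 - <<'E'
from rig import viewer
from h import *
p=viewer.camera_params("wrist")
im=viewer.grab_frame("wrist"); cv2.imwrite("pics/w2.png",im[:,:,::-1])
print(proj(p,[[*loc(0,0),129],[*loc(0,95),72],[*loc(0,117),73]]).round(0))
im=viewer.grab_frame("top");cv2.imwrite("pics/t2.png",cv2.resize(im[125:225,175:315,::-1],None,fx=5.6,fy=5.6,interpolation=cv2.INTER_CUBIC))
E
```

```text
4.9 [504.3  37.9 129.1] [-3.135  0.    -2.03 ] [-3.4 -2.5  2. ] -0.0 rel [ 0.0001 -0.0002  0.0011] [-0.007  0.    -0.005]
4.9 [504.3  37.9 129.1] [-3.135  0.    -2.03 ] [-3.4 -2.5  2. ] -0.0 rel [-0.003   0.0004  0.0011] [-0.007  0.001  0.064]
4.9 [504.3  37.9 129.1] [-3.135  0.    -2.03 ] [-3.4 -2.5  2. ] -0.0 rel [-0.0045  0.0007  0.0011] [-0.007  0.001  0.099]
4.9 [504.3  37.9 129.1] [-3.135  0.    -2.03 ] [-3.4 -2.5  2. ] -0.0 rel [-0.0053  0.0008  0.0011] [-0.007  0.001  0.117]
[[229. 186.]
 [ 93. 219.]
 [ 61. 232.]]
```

View pics/w2.png

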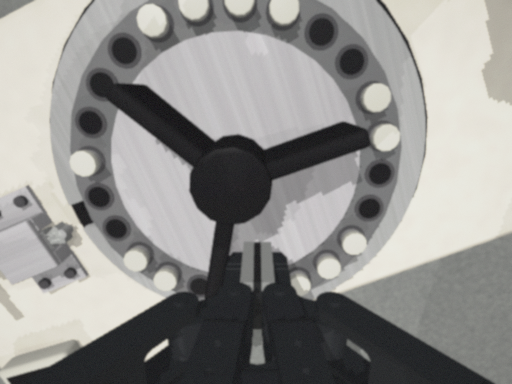

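View pics/t2.png

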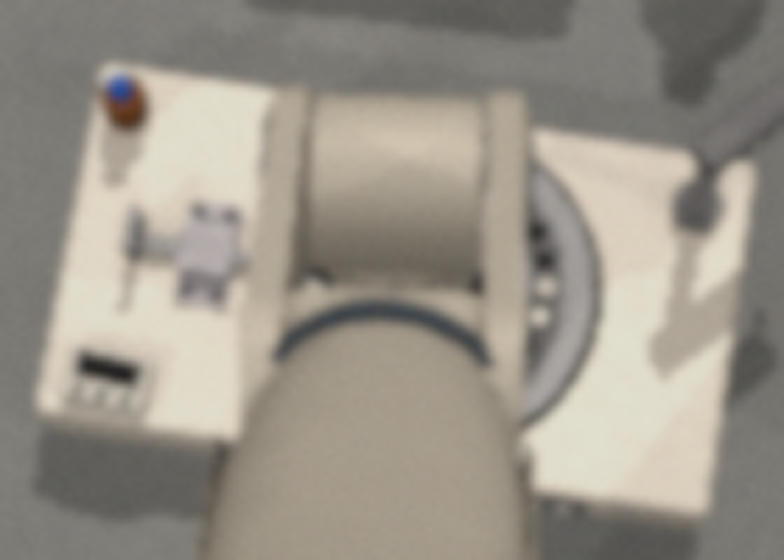

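```bash
python3 - <<'E'
from rig import viewer
from h import *
p=viewer.camera_params("wrist")
for n,a,z in [("hub",(231,179),129),("slot",(82,213),72),("nose",(67,234),73),("block",(25,252),80),("fin3tip",(112,92),126),("fin2tip",(360,137),126)]:
    X=unproj(p,a,z); d=X[:2]-C; print(n,X.round(1), "deg from C",np.degrees(np.arctan2(d[1],d[0])).round(1),toloc(X).round(1))
im=cv2.imread("pics/w2.png"); cv2.imwrite("pics/w2z.png",cv2.resize(im[160:300,0:180],None,fx=4.2,fy=4.2,interpolation=cv2.INTER_CUBIC))
E
```

```text
hub [551.5  26.6 129. ] deg from C -31.9 [ 2.7 -1.5]
slot [559.8 127.6  72. ] deg from C 83.7 [ 5.7 99.8]
nose [552.6 143.2  73. ] deg from C 88.1 [ -2.3 115. ]
block [554.9 167.3  80. ] deg from C 87.5 [ -1.3 139.1]
fin3tip [599.7  51.4 126. ] deg from C 24.5 [49.6 25.8]
fin2tip [543.9 -25.2 126. ] deg from C -95.2 [ -2.  -53.7]
```

View pics/w2z.png

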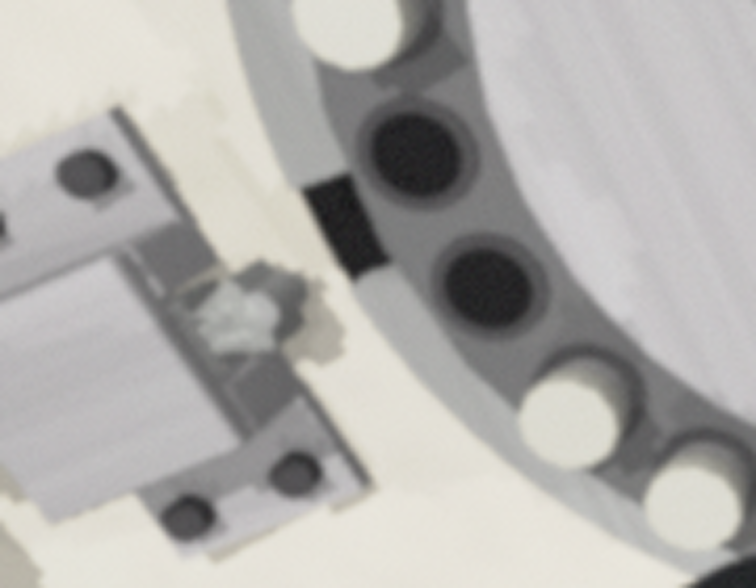

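```bash
python3 - <<'E'
from rig import status
from h import *
s=status.sense(); x=s["eef_pos"][:2]-C
for a in (144.6,145.5,147,154):
    r=np.radians(a); u=np.array([np.cos(r),np.sin(r)]); print(a,x@u,x@np.array([-u[1],u[0]]))
E
python3 g.py fin 145 18 44 170; python3 g.py fin 145 -30 44 170;  python3 g.py fin 145 -30 44 128
```

```text
144.6 41.67744649145337 17.56384998096223
145.5 41.94818581317719 16.9070422955899
147 42.37638598978901 15.803173182817416
154 43.98644117414011 10.520996389868074
5.0 [504.7  38.1 129. ] [-3.135e+00  1.000e-03 -2.025e+00] [-0.1  0.5  0.6] 0.0 rel [ 0.0003  0.002  -0.041 ] [-0.007  0.001  0.156]
5.0 [504.7  38.1 129. ] [-3.135e+00  1.000e-03 -2.025e+00] [-0.1  0.5  0.6] 0.0 rel [-0.0471 -0.0055 -0.0409] [-0.007  0.001  0.156]
5.0 [504.7  38.1 129. ] [-3.135e+00  1.000e-03 -2.025e+00] [-0.1  0.5  0.6] 0.0 rel [-0.047  -0.0052  0.0011] [-0.007  0.001  0.156]
```

send_rows([
  [[0,0.002,-0.02],[0,0,0.0],-1],
  [[0,0.002,-0.04],[0,0,0.05],-1],
  [[-0.02,0,-0.041],[0,0,0.1],-1],
  [[-0.047,-0.005,-0.041],[0,0,0.156],-1],
  [[-0.047,-0.005,-0.041],[0,0,0.156],-1],
])

```text
clock: 5.42
eef_pos: [532.7, 80.9, 171.7]
tcp_rot: [-3.132, 0.006, -2.181]
contact_force: [0.4, 0.2, 0.5]
opening: -0.0
```

```bash
python3 g.py fin 145 -30 44 128; python3 g.py fin 145 -15 44 128
```

```text
5.42 [532.7  80.9 171.7] [-3.132  0.006 -2.181] [0.4 0.2 0.5] -0.0 rel [0.0041 0.001  0.0436] [-0.01   0.006  0.   ]
5.42 [532.7  80.9 171.7] [-3.132  0.006 -2.181] [0.4 0.2 0.5] -0.0 rel [0.0191 0.001  0.0435] [-0.01   0.006  0.   ]
```

send_rows([
  [[0.004,0.001,0.015],[-0.005,0.003,0],-1],
  [[0.008,0.001,0.03],[-0.01,0.006,0],-1],
  [[0.01,0.001,0.043],[-0.01,0.006,0],-1],
  [[0.012,0.001,0.043],[-0.01,0.006,0],-1],
  [[0.014,0.001,0.043],[-0.01,0.006,0],-1],
])

```text
clock: 5.83
eef_pos: [523.7, 69.8, 128.4]
tcp_rot: [3.14, -0.0, -2.179]
contact_force: [2.1, 4.0, -1.9]
opening: -0.002
```

```bash
cat > m.py <<'E'
import sys
from rig import viewer
from h import *
p=viewer.camera_params("wrist")
im=viewer.grab_frame("wrist"); cv2.imwrite(f"pics/{sys.argv[1]}.png",im[:,:,::-1])
print(proj(p,[[*loc(0,0),129],[*loc(0,95),72],[*loc(0,117),73],[*loc(0,196),105]]).round(0))
import pickle; pickle.dump(p,open(f"pics/{sys.argv[1]}.pkl","wb"))
E
python3 m.py w3; python3 g.py fin 145 -11 44 128;python3 g.py fin 149 -11 44 128
```

```text
[[307. 187.]
 [157. 237.]
 [128. 255.]
 [ -3. 348.]]
5.88 [524.   69.7 129. ] [ 3.141e+00  1.000e-03 -2.180e+00] [ 0.   0.3 -0.2] 0.0 rel [ 0.0087 -0.      0.001 ] [0.001 0.001 0.002]
5.88 [524.   69.7 129. ] [ 3.141e+00  1.000e-03 -2.180e+00] [ 0.   0.3 -0.2] 0.0 rel [0.0118 0.0006 0.001 ] [ 0.001  0.001 -0.068]
```

View pics/w3.png

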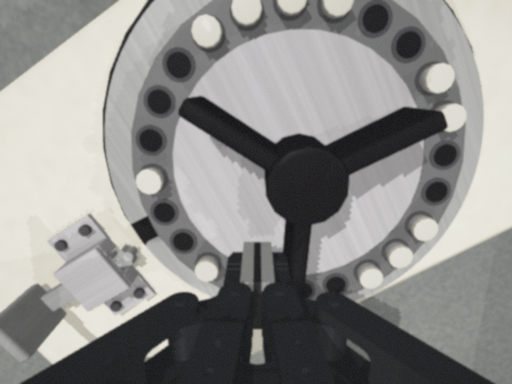

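send_rows([
  [[0.0015,0,0.001],[0,0,0],-1],
  [[0.003,0,0.001],[0,0,0],-1],
  [[0.0045,0,0.001],[0,0,0],-1],
  [[0.006,0,0.001],[0,0,0],-1],
  [[0.007,0,0.001],[0,0,0],-1],
])

```text
clock: 6.3
eef_pos: [520.5, 63.9, 128.5]
tcp_rot: [-3.141, 0.001, -2.18]
contact_force: [1.3, 2.7, 2.7]
opening: 0.0
```

```bash
python3 g.py fin 145 -11 44 128;python3 g.py fin 149 -11 44 128
```

```text
6.3 [520.5  63.9 128.5] [-3.141e+00  1.000e-03 -2.180e+00] [1.3 2.7 2.7] 0.0 rel [0.0019 0.0004 0.0005] [-0.     0.001  0.002]
6.3 [520.5  63.9 128.5] [-3.141e+00  1.000e-03 -2.180e+00] [1.3 2.7 2.7] 0.0 rel [0.005  0.001  0.0005] [-0.001  0.001 -0.068]
```

```bash
python3 m.py w4; python3 -c "
import cv2
im=cv2.imread('pics/w4.png'); cv2.imwrite('pics/w4z.png',cv2.resize(im[190:350,20:220],None,fx=3.7,fy=3.7,interpolation=cv2.INTER_CUBIC))"; python3 g.py fin 145 -11 44 128
```

```text
[[290. 188.]
 [146. 238.]
 [118. 256.]
 [-14. 349.]]
6.35 [520.2  63.7 128.4] [-3.141e+00  1.000e-03 -2.180e+00] [0.9 1.8 1.8] 0.0 rel [0.0016 0.0003 0.0004] [-0.     0.001  0.002]
```

View pics/w4.png

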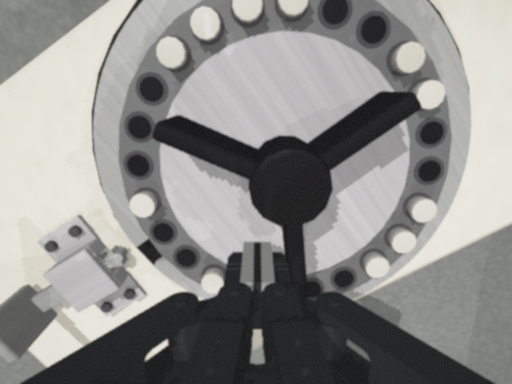

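View pics/w4z.png

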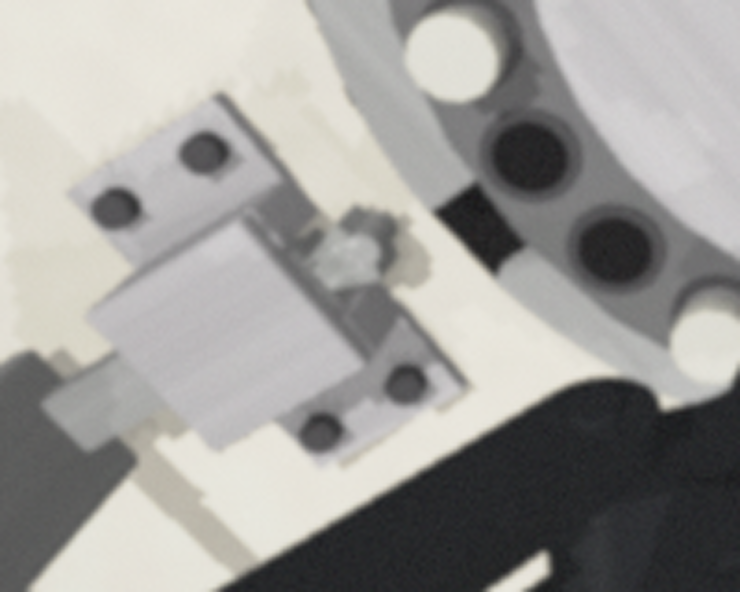

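```bash
python3 - <<'E'
from h import *
import pickle
p=pickle.load(open("pics/w4.pkl","rb"))
f=lambda x,y:((x+.5)/3.7-.5+20,(y+.5)/3.7-.5+190)
def ang(X): d=X[:2]-C; return np.degrees(np.arctan2(d[1],d[0])).round(1),np.hypot(*d).round(1),toloc(X).round(1)
for n,a,z in [("slot",f(480,225),72),("slotouter",f(466,240),72),("nose",f(352,258),73),("barrear",f(97,403),73)]+[("screw",f(*q),72) for q in [(204,153),(115,208),(405,383),(320,432)]]+[("hub",(290,182),129),("fin3tip",(160,126),126),("fin2tip",(415,100),126)]:
    X=unproj(p,a,z); print(n,X.round(1),*ang(X))
E
```

```text
slot [546.4 127.2  72. ] 91.4 98.9 [-7.6 98.7]
slotouter [545.6 131.   72. ] 91.8 102.8 [ -8.6 102.4]
nose [554.2 148.4  73. ] 87.4 120.2 [ -0.9 120.2]
barrear [558.5 205.2  73. ] 86.9 177.2 [  0.3 177.2]
screw [582.4 155.7  72. ] 75.2 131.8 [ 26.8 129. ]
screw [583.6 175.2  72. ] 76.7 151.0 [ 27.  148.5]
screw [530.3 158.6  72. ] 98.1 131.6 [-25.4 129.1]
screw [531.3 178.   72. ] 96.7 150.8 [-25.4 148.6]
hub [550.9  27.  129. ] -32.5 2.5 [ 2.2 -1.2]
fin3tip [596.6  55.6 126. ] 29.7 55.1 [46.3 29.8]
fin2tip [550.1 -27.8 126. ] -88.7 56.1 [  4.3 -55.9]
```

```bash
python3 g.py fin 148 28 44 170;python3 g.py fin 148 -24 44 170
```

```text
6.35 [520.2  63.7 128.4] [-3.141e+00  1.000e-03 -2.180e+00] [0.9 1.8 1.8] 0.0 rel [ 0.0429 -0.0012 -0.0417] [-0.     0.001 -0.05 ]
6.35 [520.2  63.7 128.4] [-3.141e+00  1.000e-03 -2.180e+00] [0.9 1.8 1.8] 0.0 rel [-0.0091  0.0014 -0.0416] [-0.     0.001 -0.05 ]
```

First back off from the fin, then lift and cross over.

send_rows([
  [[-0.006,0,0],[0,0,0],-1],
  [[-0.006,0,-0.02],[0,0,0],-1],
  [[-0.006,0,-0.042],[0,0,-0.05],-1],
  [[0.02,0,-0.042],[0,0,-0.05],-1],
  [[0.043,-0.001,-0.042],[0,0,-0.05],-1],
])

```text
clock: 6.77
eef_pos: [497.1, 27.9, 171.3]
tcp_rot: [-3.139, 0.002, -2.127]
contact_force: [0.4, -1.1, 0.2]
opening: 0.001
```

```bash
python3 g.py fin 147 30 44 128
```

```text
6.77 [497.1  27.9 171.3] [-3.139e+00  2.000e-03 -2.127e+00] [ 0.4 -1.1  0.2] 0.0 rel [0.0016 0.001  0.0433] [-0.002  0.002  0.019]
```

send_rows([
  [[0.0015,0.001,0.015],[0,0,0.019],-1],
  [[0.0015,0.001,0.03],[0,0,0.019],-1],
  [[0.0015,0.001,0.043],[0,0,0.019],-1],
  [[0.0015,0.001,0.043],[0,0,0.019],-1],
  [[0.0015,0.001,0.043],[0,0,0.019],-1],
])

```text
clock: 7.18
eef_pos: [495.1, 27.1, 127.8]
tcp_rot: [-3.141, 0.0, -2.146]
contact_force: [0.2, -0.7, 0.5]
opening: -0.001
```

```bash
python3 g.py fin 147 17 44 128; python3 m.py w5;python3 -c "
import cv2
im=cv2.imread('pics/w5.png'); cv2.imwrite('pics/w5z.png',cv2.resize(im,None,fx=1.55,fy=1.55,interpolation=cv2.INTER_CUBIC))"
```

```text
7.18 [495.1  27.1 127.8] [-3.141  0.    -2.146] [ 0.2 -0.7  0.5] -0.0 rel [-0.0133 -0.0004 -0.0002] [-0.001  0.     0.001]
[[ 179.  186.]
 [  71.  233.]
 [  43.  250.]
 [-102.  341.]]
```

View pics/w5z.png

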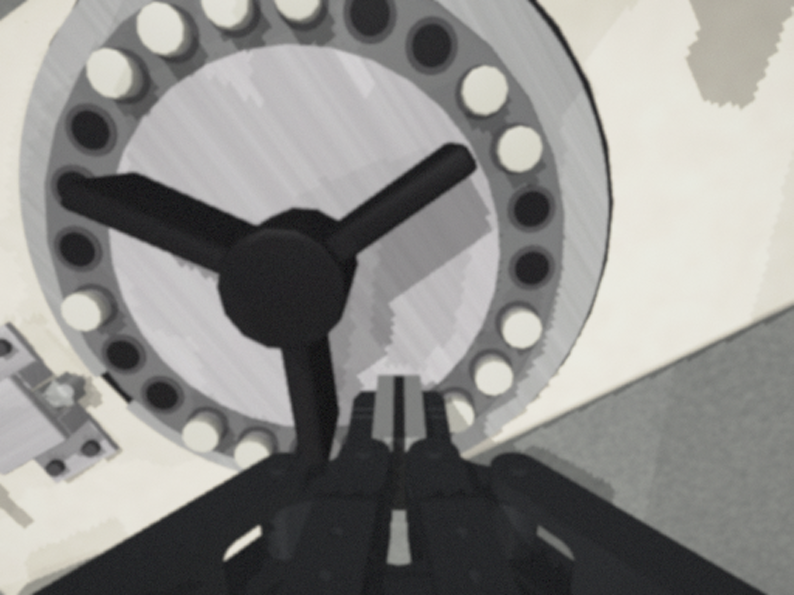

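send_rows([
  [[-0.003,0,0],[0,0,0],-1],
  [[-0.006,0,0],[0,0,0],-1],
  [[-0.009,0,0],[0,0,0],-1],
  [[-0.0105,0,0],[0,0,0],-1],
  [[-0.0115,0,0],[0,0,0],-1],
])

```text
clock: 7.65
eef_pos: [502.1, 37.1, 128.7]
tcp_rot: [-3.14, 0.001, -2.146]
contact_force: [-1.3, -0.8, 1.8]
opening: 0.002
```

```bash
python3 g.py fin 147 17 44 128; python3 m.py w6;python3 -c "
import cv2
im=cv2.imread('pics/w6.png'); cv2.imwrite('pics/w6z.png',cv2.resize(im[170:320,0:200],None,fx=4,fy=4,interpolation=cv2.INTER_CUBIC))"; python3 g.py fin 147 17 44 128
```

```text
7.65 [502.1  37.1 128.7] [-3.140e+00  1.000e-03 -2.146e+00] [-1.3 -0.8  1.8] 0.0 rel [-0.0011 -0.      0.0007] [-0.002  0.001  0.001]
[[211. 187.]
 [ 92. 233.]
 [ 64. 250.]
 [-78. 340.]]
7.7 [502.1  37.2 128.7] [-3.140e+00  1.000e-03 -2.146e+00] [-0.4 -0.4  0.4] -0.0 rel [-0.001   0.      0.0007] [-0.002  0.001  0.001]
```

View pics/w6z.png

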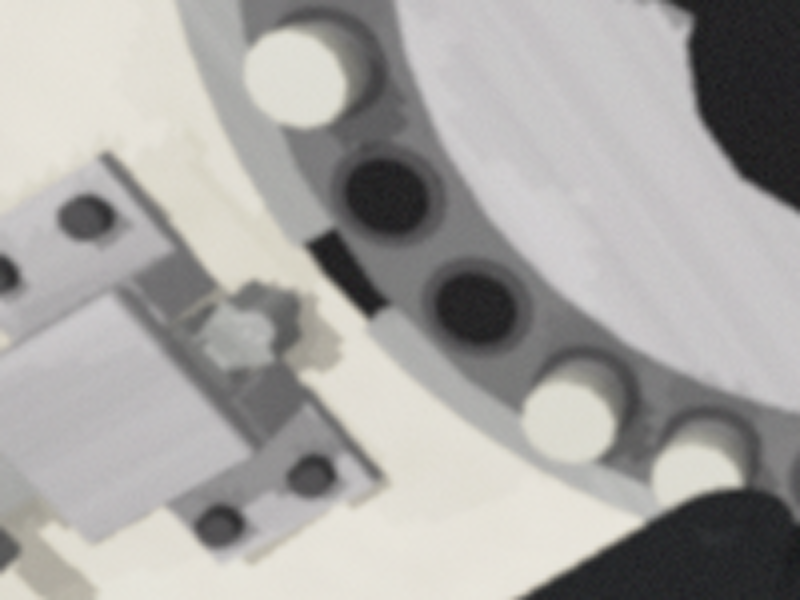

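```bash
python3 - <<'E'
from h import *
import pickle
p=pickle.load(open("pics/w6.pkl","rb"))
f=lambda x,y:((x+.5)/4-.5,(y+.5)/4-.5+170)
for n,a,z in [("slotmouth a",f(308,245),72),("slotmouth b",f(370,318),72),("slot",f(345,273),72),("nose",f(237,337),73)]+[("screw",f(*q),72) for q in [(86,216),(-2,272),(311,473),(219,525)]]:
    X=unproj(p,a,z); print(n,X.round(1),toloc(X).round(1))
E
```

```text
slotmouth a [560.3 130.   72. ] [  6.1 102.2]
slotmouth b [545.9 130.5  72. ] [ -8.3 101.9]
slot [553.8 128.5  72. ] [ -0.4 100.3]
nose [554.8 149.3  73. ] [ -0.5 121.2]
screw [582.1 154.9  72. ] [ 26.5 128.2]
screw [582.7 173.1  72. ] [ 26.2 146.4]
screw [530.  157.6  72. ] [-25.6 128.2]
screw [530.8 177.3  72. ] [-25.9 147.8]
```

send_rows([
  [[0.004,0,0],[0,0,0],-1],
  [[0.008,0,0],[0,0,0],-1],
  [[0.008,0,-0.03],[0,0,0],-1],
  [[0.008,0,-0.07],[0,0,0],-1],
  [[0.008,0,-0.1],[0,0,0],-1],
])

```text
clock: 8.12
eef_pos: [497.3, 30.1, 230.4]
tcp_rot: [-3.14, 0.001, -2.146]
contact_force: [0.8, 0.0, 0.6]
opening: -0.003
```

```bash
python3 g.py loc 0 226 228 0
```

```text
8.12 [497.3  30.1 230.4] [-3.140e+00  1.000e-03 -2.146e+00] [0.8 0.  0.6] -0.0 rel [-0.2224  0.0686  0.0026] [-3.000e-03 -1.000e-03 -2.093e+00]
```

send_rows([
  [[-0.222,0.069,0],[0,0,-2.093],-1],
  [[-0.222,0.069,0],[0,0,-2.093],-1],
  [[-0.222,0.069,0],[0,0,-2.093],-1],
  [[-0.222,0.069,0],[0,0,-2.093],-1],
  [[-0.222,0.069,0],[0,0,-2.093],-1],
])

```text
clock: 8.53
eef_pos: [553.9, 232.5, 230.6]
tcp_rot: [-3.139, 0.0, -1.515]
contact_force: [1.7, -0.4, 0.2]
opening: 0.001
```

```bash
python3 g.py loc 0 226 228 0
```

```text
8.53 [553.9 232.5 230.6] [-3.139  0.    -1.515] [ 1.7 -0.4  0.2] 0.0 rel [-0.021  -0.008   0.0026] [-0.002 -0.002 -1.462]
```

send_rows([
  [[-0.021,-0.008,0],[0,0,-1.462],-1],
  [[-0.021,-0.008,0],[0,0,-1.462],-1],
  [[-0.021,-0.008,0],[0,0,-1.462],-1],
  [[-0.021,-0.008,0],[0,0,-1.462],-1],
  [[-0.021,-0.008,0],[0,0,-1.462],-1],
])

```text
clock: 8.95
eef_pos: [560.5, 253.8, 230.3]
tcp_rot: [-3.14, -0.001, -0.889]
contact_force: [0.8, -0.4, -0.1]
opening: -0.002
```

```bash
python3 g.py loc 0 226 228 0
```

```text
8.95 [560.5 253.8 230.3] [-3.14e+00 -1.00e-03 -8.89e-01] [ 0.8 -0.4 -0.1] -0.0 rel [-0.     -0.0003  0.0023] [-0.001 -0.002 -0.836]
```

send_rows([
  [[0,0,0],[0,0,-0.836],-1],
  [[0,0,0],[0,0,-0.836],-1],
  [[0,0,0],[0,0,-0.836],-1],
  [[0,0,0],[0,0,-0.836],-1],
  [[0,0,0],[0,0,-0.836],-1],
])

```text
clock: 9.37
eef_pos: [560.4, 253.3, 230.1]
tcp_rot: [-3.141, -0.002, -0.265]
contact_force: [0.0, -0.1, -0.3]
opening: -0.0
```

send_rows([
  [[0,0,0],[0,0,-0.21],-1],
  [[0,0,0],[0,0,-0.21],-1],
  [[0,0,0],[0,0,-0.21],-1],
  [[0,0,0],[0,0,-0.21],-1],
  [[0,0,0],[0,0,-0.21],-1],
])

```text
clock: 9.78
eef_pos: [560.4, 253.1, 230.0]
tcp_rot: [-3.141, -0.002, -0.058]
contact_force: [-0.0, -1.0, 0.0]
opening: -0.001
```

```bash
python3 g.py loc 0 222 106 0; python3 m.py w7; python3 - <<'E'
from rig import viewer
from h import *
im=viewer.grab_frame("top");cv2.imwrite("pics/t7.png",cv2.resize(im[125:225,175:315,::-1],None,fx=5.6,fy=5.6,interpolation=cv2.INTER_CUBIC))
im=viewer.grab_frame("scene"); cv2.imwrite("pics/s7.png",cv2.resize(im[100:300,150:350,::-1],None,fx=3,fy=3,interpolation=cv2.INTER_CUBIC))
E
```

```text
9.78 [560.4 253.1 230. ] [-3.141e+00 -2.000e-03 -5.800e-02] [-0. -1.  0.] -0.0 rel [1.00e-04 3.10e-03 1.24e-01] [-0.    -0.002 -0.005]
[[258. 425.]
 [258. 303.]
 [258. 285.]
 [257. 227.]]
```

View pics/w7.png

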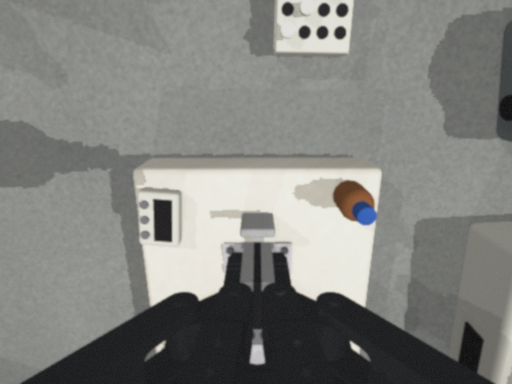

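View pics/t7.png

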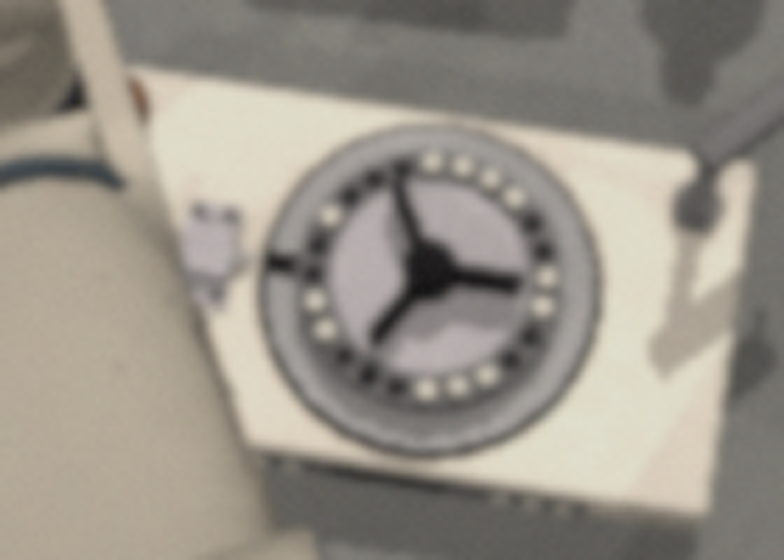

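View pics/s7.png

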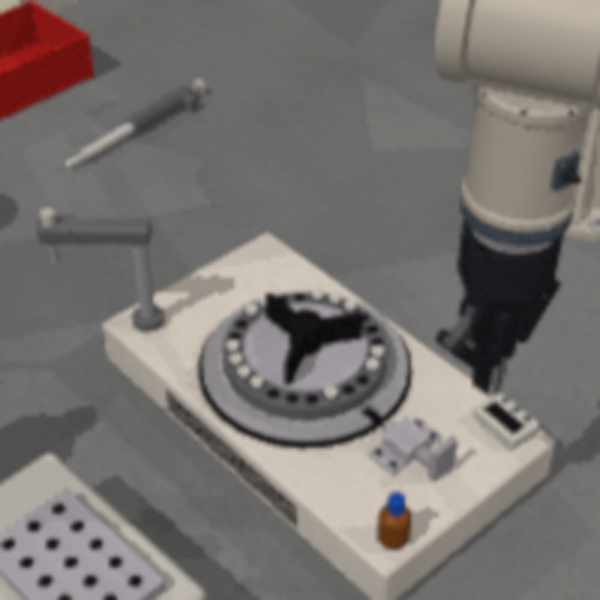

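send_rows([
  [[0,0.003,0.03],[0,0,0],-1],
  [[0,0.003,0.06],[0,0,0],-1],
  [[0,0.003,0.09],[0,0,0],-1],
  [[0,0.003,0.115],[0,0,0],-1],
  [[0,0.003,0.124],[0,0,0],-1],
])

```text
clock: 10.35
eef_pos: [558.5, 249.4, 102.5]
tcp_rot: [3.139, 0.003, -0.058]
contact_force: [-1.0, -0.6, -0.9]
opening: 0.004
```

```bash
python3 g.py loc 0.5 208 105 0
```

```text
10.35 [558.5 249.4 102.5] [ 3.139e+00  3.000e-03 -5.800e-02] [-1.  -0.6 -0.9] 0.0 rel [ 0.0026  0.0133 -0.0025] [ 0.002  0.003 -0.005]
```

Now I'll push gently along tool +y.

send_rows([
  [[0.002,0.003,-0.002],[0,0,0],-1],
  [[0.002,0.006,-0.002],[0,0,0],-1],
  [[0.002,0.009,-0.002],[0,0,0],-1],
  [[0.002,0.012,-0.002],[0,0,0],-1],
  [[0.002,0.015,-0.002],[0,0,0],-1],
])

```text
clock: 10.77
eef_pos: [560.4, 234.2, 106.0]
tcp_rot: [3.14, 0.0, -0.058]
contact_force: [-0.5, 0.8, -0.4]
opening: -0.0
```

```bash
python3 g.py loc 0.5 198 105 0
```

```text
10.77 [560.4 234.2 106. ] [ 3.14   0.    -0.058] [-0.5  0.8 -0.4] -0.0 rel [-0.0002  0.0082  0.001 ] [ 0.001  0.    -0.005]
```

send_rows([
  [[0,0.002,0.001],[0,0,0],-1],
  [[0,0.004,0.001],[0,0,0],-1],
  [[0,0.006,0.001],[0,0,0],-1],
  [[0,0.008,0.001],[0,0,0],-1],
  [[0,0.01,0.001],[0,0,0],-1],
])

```text
clock: 11.18
eef_pos: [560.3, 224.4, 105.4]
tcp_rot: [3.141, -0.001, -0.058]
contact_force: [-0.2, 2.8, 1.8]
opening: -0.006
```

```bash
python3 g.py loc 0.5 188 105 0
```

```text
11.18 [560.3 224.4 105.4] [ 3.141e+00 -1.000e-03 -5.800e-02] [-0.2  2.8  1.8] -0.01 rel [-0.0006  0.0084  0.0004] [ 0.    -0.001 -0.005]
```

send_rows([
  [[-0.0005,0.0015,0],[0,0,0],-1],
  [[-0.0005,0.003,0],[0,0,0],-1],
  [[-0.0005,0.0045,0],[0,0,0],-1],
  [[-0.0005,0.006,0],[0,0,0],-1],
  [[-0.0005,0.0075,0],[0,0,0],-1],
])

```text
clock: 11.6
eef_pos: [559.6, 216.8, 105.4]
tcp_rot: [3.141, -0.001, -0.058]
contact_force: [2.1, 2.4, 0.2]
opening: -0.001
```

```bash
python3 g.py loc 0.5 181 105 0; python3 - <<'E'
from rig import viewer
from h import *
im=viewer.grab_frame("scene"); cv2.imwrite("pics/s8.png",cv2.resize(im[180:290,200:350,::-1],None,fx=5,fy=5,interpolation=cv2.INTER_CUBIC))
E
```

```text
11.6 [559.6 216.8 105.4] [ 3.141e+00 -1.000e-03 -5.800e-02] [2.1 2.4 0.2] -0.0 rel [-0.0002  0.0078  0.0004] [ 0.    -0.001 -0.005]
```

View pics/s8.png

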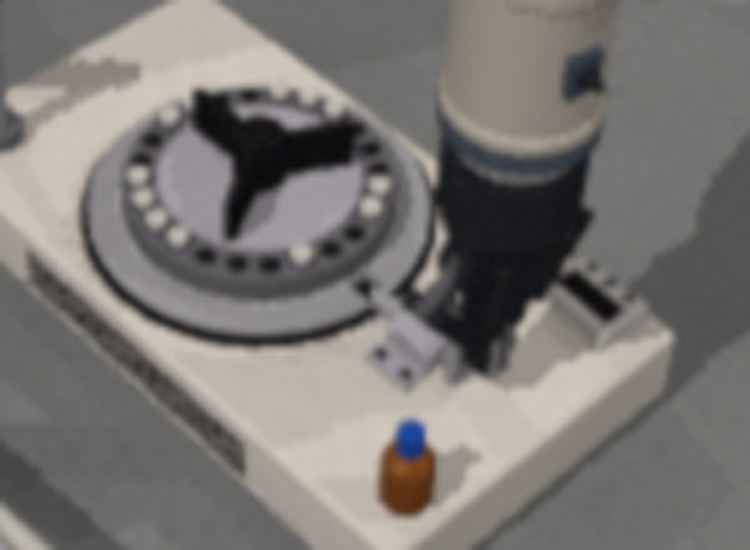

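The bar nose has entered the slot, at about (385,295) in the crop. I'll keep pushing.

send_rows([
  [[0,0.0015,0],[0,0,0],-1],
  [[0,0.003,0],[0,0,0],-1],
  [[0,0.004,0],[0,0,0],-1],
  [[0,0.005,0],[0,0,0],-1],
  [[0,0.006,0],[0,0,0],-1],
])

```text
clock: 12.07
eef_pos: [559.1, 210.5, 105.4]
tcp_rot: [3.141, -0.001, -0.058]
contact_force: [1.5, 2.4, 0.7]
opening: 0.001
```

```bash
python3 g.py loc 0.5 181 105 0
```

```text
12.07 [559.1 210.5 105.4] [ 3.141e+00 -1.000e-03 -5.800e-02] [1.5 2.4 0.7] 0.0 rel [-0.0001  0.0015  0.0004] [ 0.001 -0.001 -0.005]
```

send_rows([
  [[0,0.001,0],[0,0,0],-1],
  [[0,0.002,0],[0,0,0],-1],
  [[0,0.003,0],[0,0,0],-1],
  [[0,0.0035,0],[0,0,0],-1],
  [[0,0.004,0],[0,0,0],-1],
])

```text
clock: 12.48
eef_pos: [559.1, 208.6, 105.7]
tcp_rot: [-3.138, -0.001, -0.059]
contact_force: [-0.3, 16.7, -0.5]
opening: 0.004
```

```bash
python3 g.py loc 0.5 181 105 0
```

```text
12.48 [559.1 208.6 105.7] [-3.138e+00 -1.000e-03 -5.900e-02] [-0.3 16.7 -0.5] 0.0 rel [-0.0002 -0.0004  0.0007] [-0.003 -0.001 -0.006]
```

send_rows([
  [[0,0.0025,0],[0,0,0],-1],
  [[0,0.0025,0],[0,0,0],-1],
  [[0,0.0025,0],[0,0,0],-1],
  [[0,0.0025,0],[0,0,0],-1],
  [[0,0.0025,0],[0,0,0],-1],
])

```text
clock: 12.9
eef_pos: [559.1, 208.5, 105.8]
tcp_rot: [-3.135, -0.002, -0.06]
contact_force: [1.0, 16.5, -2.1]
opening: -0.002
```

send_rows([
  [[0,-0.005,0],[0,0,0],-1],
  [[0,-0.015,0],[0,0,0],-1],
  [[0,-0.025,0],[0,0,0],-1],
  [[0,-0.025,-0.02],[0,0,0],-1],
  [[0,-0.025,-0.05],[0,0,0],-1],
])

```text
clock: 13.32
eef_pos: [558.2, 233.2, 153.5]
tcp_rot: [-3.138, 0.004, -0.059]
contact_force: [0.5, 0.1, 0.5]
opening: 0.002
```

send_rows([
  [[0,0,-0.03],[0,0,0],-1],
  [[0,0,-0.06],[0,0,0],-1],
  [[0,0,-0.1],[0,0,0],-1],
  [[0,-0.02,-0.13],[0,0,0],-1],
  [[0,-0.04,-0.13],[0,0,0],-1],
])

```text
clock: 13.73
eef_pos: [563.6, 273.9, 291.0]
tcp_rot: [-3.134, -0.005, -0.06]
contact_force: [1.0, 0.8, 0.5]
opening: -0.002
```

send_rows([
  [[-0.04,0,0],[0,0,0],-1],
  [[-0.08,0,0],[0,0,0],-1],
  [[-0.12,0,0],[0,0,0],-1],
  [[-0.16,0,0],[0,0,0],-1],
  [[-0.18,0,0],[0,0,0],-1],
])

```text
clock: 14.15
eef_pos: [379.8, 284.2, 289.6]
tcp_rot: [-3.136, -0.002, -0.06]
contact_force: [-0.1, 0.3, 0.2]
opening: 0.004
```

```bash
python3 g.py loc 0.5 181 105 0; python3 m.py w9; python3 - <<'E'
from rig import viewer
from h import *
im=viewer.grab_frame("scene"); cv2.imwrite("pics/s9.png",cv2.resize(im[170:300,175:340,::-1],None,fx=4.6,fy=4.6,interpolation=cv2.INTER_CUBIC))
im=viewer.grab_frame("top");cv2.imwrite("pics/t9.png",cv2.resize(im[125:225,175:315,::-1],None,fx=5.6,fy=5.6,interpolation=cv2.INTER_CUBIC))
E
```

```text
14.15 [379.8 284.2 289.6] [-3.136e+00 -2.000e-03 -6.000e-02] [-0.1  0.3  0.2] 0.0 rel [0.1829 0.0655 0.1847] [-0.006 -0.002 -0.007]
[[416. 387.]
 [406. 287.]
 [409. 272.]
 [433. 222.]]
```

View pics/s9.png

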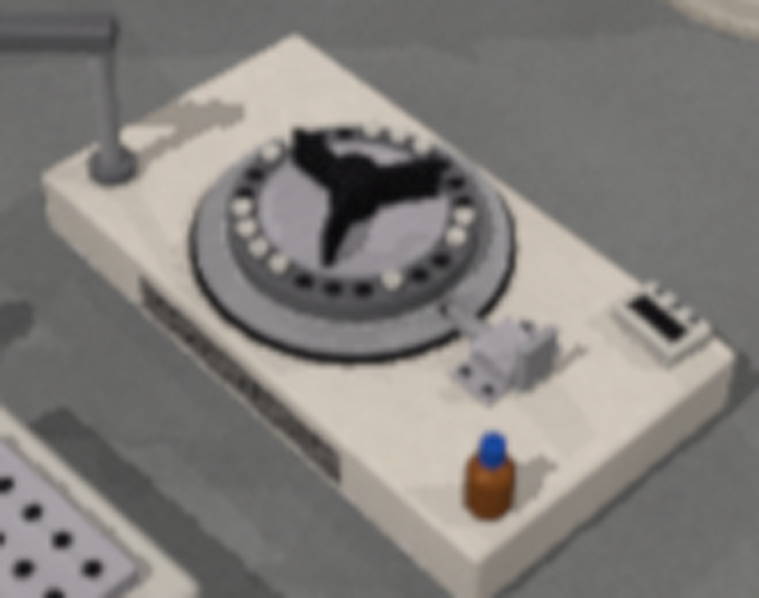

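View pics/t9.png

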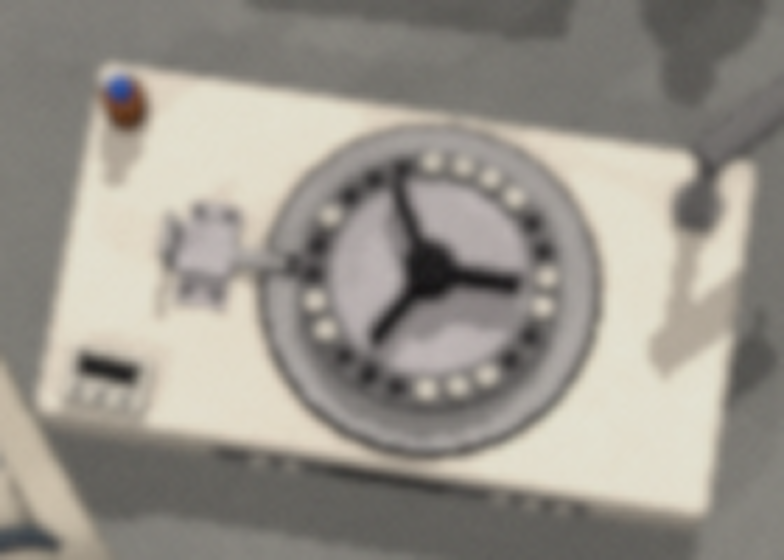

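View pics/w9.png

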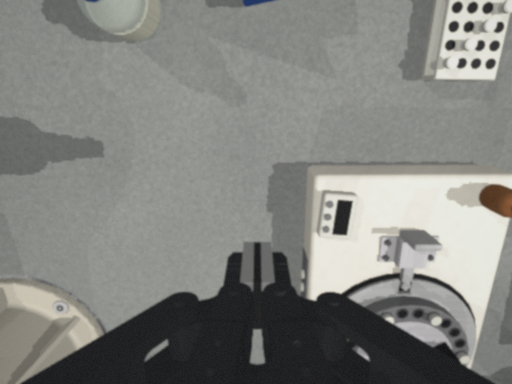

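```bash
python3 -c "
from rig import job,status
print(status.sense()['qvel'].round(3)); print(job.sign_off())"
```

```text
[-0.027  0.032 -0.045 -0.006 -0.012 -0.012]
the job is handed in; nothing more can be done
None
```

The carousel is locked: its slot faces the bar and the bar is fully home. I handed the job in at about 14.3 s of the 61 s allowed.

- **Turning the carousel:** I pushed one fin with the closed fingertips to turn the carousel clockwise about 93°. That first push went too far, because the fingers are wider than I assumed. A push back went too far the other way. A final gentle nudge left the slot about 1 mm off the bar's centre line by the wrist camera, well within the 5 mm the bar can draw in.
- **Pushing the bar:** I pushed the tab until it stopped moving. The fingertip stopped about where the fully home position predicts, with the force steady at about 16.6 N over two readings. Forces read at the end of each move before the stop stayed below about 5 N.
- **Last checks:** With the arm clear, the overhead and scene views show the bar in the slot and the tab up against its guide block. The tab had moved about 25 mm in the overhead picture, against a full travel of 26 mm. The sample bottle and timer look unmoved, and the force reading is near zero.

The wrist camera put points 2–3 mm off my estimated collector pose, so I set the alignment against the bar's own block. The networks marked the whole carousel or grip instead of single points such as the slot and fins, so I read those from the pictures. No check failed.

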